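Lock a T-foot mount post into its floating socket

ROBOT

A 7-joint arm with a two-finger parallel gripper is mounted at the origin on a cart in front of the work surface, level with it; the furniture and walls round the work are solid. World frame = base frame: x ahead of the robot, y to its left, z up, the work surface at z = 0. Lengths are in m, angles in rad, forces in N, time in s.
With the tool pointing down it reaches from about 0.425 to 0.95 m from the base axis. Payload 4.7 kg.
Tool frame: the origin (TCP) lies between the finger pads; the fingertips stand 11 mm ahead of it and the grasp point (between the pads) lies 8 mm behind it; z points along the fingers, y is the direction in which the jaws open and shut (so a half turn about z gives the same grasp; the last joint's range is limited). The gripper opens to 85 mm and grips with 20 to 120 N. Pads are 22 mm wide; open, the fingers measure 114 mm over their backs; the gripper's body (76 mm by 85 mm) begins 54 mm behind the grasp point. The pads swing forward as they close: fully open they stand 13 mm farther back than shut.
Start: joints at [-1.19, 0.469, -0.049, 1.532, 0.024, 1.141, -0.082], TCP at [0.269, 0.619, 0.242] pointing down, gripper open.
Joint ranges: [-2.59, 2.59], [-0.33, 1.99], [-1.39, 1.29], [0.1, 2.45], [-1.04, 4.18], [0.21, 1.99], [-2.66, 2.66]. Speed limits (rad/s): [2.57, 2.57, 3.14, 3.14, 3.14, 3.14, 3.14].

INTERFACE

Orientations are given as a 3x3 rotation matrix whose columns are the frame's x, y, z axes.
In Python, from rig import bot, get_image gives the robot as it stands. The module is installed in compiled form; this text tells all that it offers.
- The arm moves only by the shell command python3 -m crank 'ROWS' [FORCE]. ROWS is JSON, a list of rows, each a list of 7 numbers: the shift along the tool's x, y, z in cm, then the turn, a rotation vector about the tool's x, y, z in rad, then the closure, from 0 (fully open) to 1 (shut). A call has 1 to 12 rows; each row shifts and turns the commanded pose from where the row before left it, along the tool's axes as they then stand; what a row does not reach is not made up. A row lasts 1/10 s, in which the tool goes at most 50 mm and 8.59 degrees, less where a joint would pass 70% of its speed; a pose out of reach is approached as far as the arm can. A call with a gripper value outside its range is refused whole. The fingers move at their own pace and stop on an object; FORCE is the grip in N (left out, the last holds). Time passes only in rows, so rows that do not move let the fingers close. It gives the time, the measured TCP pose, the force and the opening at its end, in the units of the state.
- bot.get_obs(): the state, without advancing time (a new reading comes with each control period).
- get_image(name): name is "scene" or "top" or "wrist"; returns a dict with "frame" (420x560x3 uint8, red, green, blue), "depth" (420x560 float32, m along the optical axis (not along the pixel's ray), 0 where there is no reading), "camera_matrix" (3x3 intrinsics, pixels), "R" (3x3) and "t" (3): a world point X has camera coordinates R X + t. Camera axes: x right, y down, z forward; pixel columns grow to the right and rows downward; lengths in m; the calibration is good to about 2 mm. A picture is of the moment at which its call begins.
- bot.job_done(): hands the job in, once; it reports no verdict.
The state is a dict: "time": time; "qpos": joint angles; "qd": joint speeds; "tau": joint torques, N m; "eef_pos": TCP position; "orientation": TCP orientation; "contact_force": force on the tool from outside, world axes, zero at the start; "moment": the same for the moment, N m; "opening": finger opening in m.
Only numpy, scipy, OpenCV 4.12 (cv2) and the standard library are available. Lean on these libraries where they do the work, as an engineer would, in place of code of your own. Each camera call takes 0.05 s, during which the arm holds its last target. There are 200 camera calls.

TASK

Take the brass-headed mount post out of its light wooden rest, pass its T-shaped foot down through the slot of the metal socket in the dark wooden plinth, press it down against the spring and turn it a quarter turn clockwise (seen from above). Then let it rise into its locking groove and let go, so that it stands upright and locked. The socket sits a few millimetres off the plinth's centre, so find the slot gently, never force the post, and leave the specimens where they are.

Things in the scene. Friction and masses are not known exactly. Their poses are not given: they have to be found in the camera images.
- post_grip (a point): Centre of the post's brass square head (22x22 mm, 30 mm tall, sides parallel to the post's x and y); grasp here. z up along the post, x along its T-bar; half a turn about z is the same. It lies 53 mm above the foot's underside. The head spans 38 to 68 mm above the underside; a 6 mm pin on top ends at 77 mm. The post weighs about 0.12 kg.
- post_foot (a point): Centre of the underside of the post's T-foot; axes as the post's. The steel T-bar is 34 mm long (x), 10 mm wide (y) and 8 mm high; above it a round shaft 9 mm in diameter rises to the head.
- rest: Fixed light wooden block 90x60x30 mm, origin at the centre of its underside; the post stands loosely in a 14 mm deep pocket in its top, T-bar along the block's x (the long side).
- plinth: Fixed dark wooden block 120x120x50 mm, origin at the centre of its underside, with a 70 mm square well in its top. In the well is clamped the socket, a 58 mm square aluminium block, its top flush with the plinth's, its sides parallel. In the socket's 8 mm thick top plate, at the socket's centre, is a slot 38 mm long (plinth x) and 13 mm wide (plinth y).
- plinth_top (a point): Centre of the plinth's top face (50 mm above the worktop); axes as the plinth's, z up. The socket's centre is up to 5 mm off this point in x and up to 5 mm in y (not measured; seen as unequal gaps round the socket). Under the slot a spring plate, at rest 9 mm below the top face, resists with 3.5 N plus 0.5 N per mm and bottoms 23 mm below the top face.
- plinth_lock (a point): Point 13 mm below the centre of the plinth's top face: the level of the foot's underside when locked. With the underside 16 to 23 mm below the top face the bar can turn clockwise from above (stop 7 degrees past a quarter turn; counterclockwise blocked). At a quarter turn (bar along plinth y) a 16 mm wide, 3 mm deep groove under the plate lets the spring lift it to this level.
- specimen_box_a: Bystander, loose: two pale eggs on a white cotton-filled box, 68x85x40 mm; origin at the centre of its underside.
- specimen_box_b: Bystander, loose: one blue-green egg on a white cotton-filled box, 70x65x47 mm; origin at the centre of its underside.
- specimen_box_g: Bystander, loose: one pale egg on a white cotton-filled box, 68x65x42 mm; origin at the centre of its underside.
- egg_stand_b: Bystander, loose: pale blue egg standing on a small turned wooden stand, 45x45x64 mm; origin at the centre of its underside.
Not all that is in view belongs to the job. Leave any orange or pink look-alike of the part that bears post_grip alone.

How it is judged:
By the outcome, as a careful person would: the job done as asked, in the order asked, and still so for the second after the job is handed in, with the robot touching nothing.
It also fails if it takes over 67 s, if anything falls off the work surface, if the arm or the gripper's body presses on something with over 40 N, if the wrist force passes 120 N, or if a joint passes its speed limit or range.

## Working session

There is one attempt and no reset: what is moved stays moved. The work goes in short steps, Python scripts to look and compute and a shell command to move; the robot and the scene stay as the last step left them, time stands still between calls to the robot, and variables do not carry over. Pictures are saved under pics/ and viewed, about 8 in all and at most 12, crops included, and the job is handed in when it is done.

```bash
mkdir -p pics; cat > h.py <<'E'
import numpy as np,cv2
from rig import bot,get_image
def snap(name,out=None,crop=None,scale=1):
    im=get_image(name); f=im["frame"][:,:,::-1]
    if crop: f=f[crop[1]:crop[3],crop[0]:crop[2]]
    if scale!=1: f=cv2.resize(f,None,fx=scale,fy=scale,interpolation=cv2.INTER_CUBIC)
    if out: cv2.imwrite(out,f)
    return im
def ray(im,u,v):
    d=np.linalg.inv(im["camera_matrix"])@np.array([u,v,1.]); R=im["R"]
    return -R.T@im["t"], R.T@d
def onz(im,u,v,z):
    c,d=ray(im,u,v); return c+d*(z-c[2])/d[2]
def dep(im,u,v):
    c,d=ray(im,u,v); return c+d*im["depth"][int(v),int(u)]
def proj(im,X):
    p=im["camera_matrix"]@(im["R"]@np.array(X)+im["t"]); return p[:2]/p[2]
E
python3 - <<'E'
from h import *
import pickle
a=snap("scene"); b=snap("top")
pickle.dump((a,b),open("i0.pkl","wb"))
cv2.imwrite("pics/scene0.png",a["frame"][:,:,::-1]);cv2.imwrite("pics/top0.png",b["frame"][:,:,::-1])
o=bot.get_obs();print({k:np.round(v,3).tolist() for k,v in o.items()})
for i in(a,b):print(-i["R"].T@i["t"],i["R"][2])
E
```

```text
{'time': 0.1, 'qpos': [-1.19, 0.469, -0.049, 1.534, 0.024, 1.141, -0.082], 'qd': [-0.001, -0.001, -0.001, -0.003, -0.001, -0.002, -0.0], 'tau': [0.0, -51.152, -0.047, -23.839, 0.011, 0.004, 0.0], 'eef_pos': [0.269, 0.619, 0.241], 'orientation': [[-0.917, 0.398, -0.001], [0.398, 0.917, -0.002], [-0.0, -0.002, -1.0]], 'contact_force': [-0.14, 0.337, 0.932], 'moment': [0.073, 0.018, -0.031], 'opening': 0.085}
[ 0.15634386 -0.74423371  0.70966326] [ 0.38362222  0.70028853 -0.60202157]
[ 0.45363917 -0.00760997  1.1716442 ] [ 0.09043118  0.0242454  -0.99560753]
```

View pics/scene0.png

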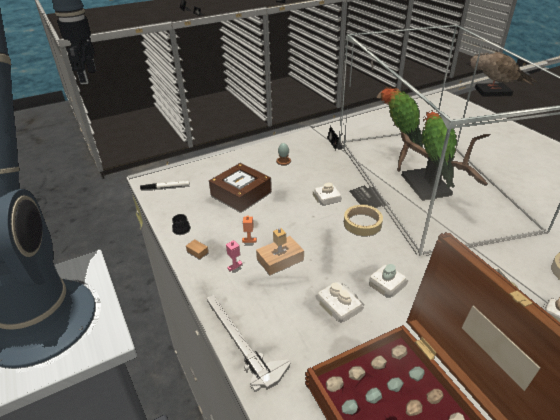

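View pics/top0.png

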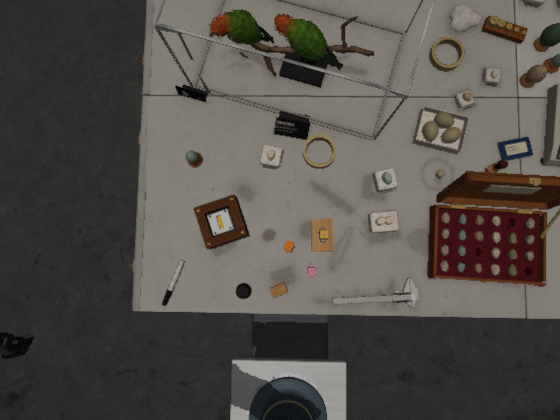

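Candidates for the post are the orange look-alike (scene 248,228; top 289,246), the pink one (scene 233,252; top 311,269) and the brass head standing in the light block (scene 279,236; top 323,234). I choose the brass one. The plinth is at top (221,221). Next I check the choice in a close crop and measure both.

```bash
python3 - <<'E'
from h import *
import pickle
a,b=pickle.load(open("i0.pkl","rb"))
f=b["frame"][:,:,::-1]
c1=cv2.resize(f[185:260,185:260],None,fx=5,fy=5,interpolation=cv2.INTER_CUBIC)
c2=cv2.resize(f[205:280,275:350],None,fx=5,fy=5,interpolation=cv2.INTER_CUBIC)
cv2.imwrite("pics/crop1.png",np.hstack([c1,c2]))
hsv=cv2.cvtColor(f,cv2.COLOR_BGR2HSV)
# light rest: depth height map
H,W=b["depth"].shape
uu,vv=np.meshgrid(np.arange(W),np.arange(H))
c,_=ray(b,0,0)
P=(np.linalg.inv(b["camera_matrix"])@np.stack([uu.ravel(),vv.ravel(),np.ones(H*W)]))*b["depth"].ravel()
X=(b["R"].T@(P-b["t"][:,None])).T.reshape(H,W,3)
def box(m,name):
    m=m.astype(np.uint8); n,l,s,cc=cv2.connectedComponentsWithStats(m)
    i=1+np.argmax(s[1:,4]); pts=X[l==i][:,:2].astype(np.float32)
    r=cv2.minAreaRect(pts*1000); print(name,s[i],"px",cc[i],"rect mm",np.round(r[0],1),np.round(r[1],1),r[2],"z",np.median(X[l==i][:,2]))
roi=lambda x0,y0,x1,y1:(uu>=x0)&(uu<x1)&(vv>=y0)&(vv<y1)
z=X[:,:,2]
box(roi(185,185,260,260)&(z>.04)&(z<.06),"plinth")
box(roi(300,210,350,260)&(z>.022)&(z<.04),"rest")
box(roi(300,210,350,260)&(z>.06),"head")
for n,(u,v) in dict(boxg=(271,156),boxb=(386,180),boxa=(384,222),stand=(193,158),orange=(289,246),pink=(311,269),ring=(319,137),label=(292,127),black=(243,291)).items(): print(n,np.round(dep(b,u,v),3))
for u,v in((210,85),(376,135),(408,95),(160,30)): print("case",dep(b,u,v))
E
```

```text
plinth [ 193  195   55   54 1725] px [219.78376812 221.60173913] rect mm [531.4 194. ] [120.8 120.8] 19.720428466796875 z 0.05054297554779401
rest [311 219  23  33 630] px [321.41428571 234.72698413] rect mm [498.3 -89. ] [89.8 60.1] 1.7093456983566284 z 0.030791918460765986
head [319 230   9   9  75] px [323.12 234.32] rect mm [498.6 -89. ] [21.4 21.5] 1.0566226243972778 z 0.0846684263251027
boxg [0.718 0.055 0.041]
boxb [ 0.653 -0.266  0.04 ]
boxa [ 0.536 -0.262  0.029]
stand [0.706 0.272 0.056]
orange [0.466 0.001 0.077]
pink [ 0.405 -0.058  0.066]
ring [ 0.777 -0.08   0.029]
label [ 0.812 -0.002  0.007]
black [0.339 0.129 0.012]
case [ 9.40363896e-01  2.43005330e-01 -3.67406322e-04]
case [ 0.77894055 -0.23786264  0.04585592]
case [ 9.12845272e-01 -3.41340518e-01 -4.30051946e-05]
case [0.9264835  0.28547467 0.32905024]
```

View pics/crop1.png

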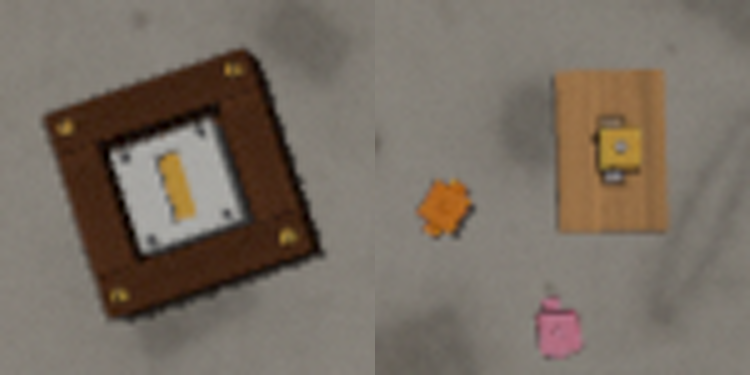

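The crop shows the brass head in the light block at crop (620,148), with the steel bar along world x. The slot in the socket at crop (172,187) runs along about +20°. First I stop over the plinth with an empty hand for a close look.

```bash
python3 -m crank '[[0,0,0,0,0,0.1364,0],[0,0,0,0,0,0.1364,0],[0,0,0,0,0,0.1364,0],[0,0,0,0,0,0.1364,0],[0,0,0,0,0,0.1364,0],[0,0,0,0,0,0.1364,0]]' 60
python3 -m crank '[[-4.44,0.94,0,0,0,0,0],[-4.44,0.94,0,0,0,0,0],[-4.44,0.94,0,0,0,0,0],[-4.44,0.94,0,0,0,0,0],[-4.44,0.94,0,0,0,0,0],[-4.44,0.94,0,0,0,0,0],[-4.44,0.94,0,0,0,0,0],[-4.44,0.94,0,0,0,0,0],[-4.44,0.94,0,0,0,0,0],[-4.44,0.94,0,0,0,0,0],[-4.44,0.94,0,0,0,0,0],[0,0,0,0,0,0,0]]'
python3 - <<'E'
from h import *
import pickle
a=snap("wrist","pics/w1.png"); pickle.dump(a,open("w1.pkl","wb"))
o=bot.get_obs();print(o["time"],o["eef_pos"],o["orientation"],o["qpos"],o["contact_force"])
print(-a["R"].T@a["t"],a["R"][2], proj(a,[.5314,.194,.05]))
E
```

```text
time: 0.7
eef_pos: [0.2687, 0.6188, 0.2417]
orientation: [[-0.331, 0.944, -0.0], [0.944, 0.331, -0.001], [-0.001, -0.001, -1.0]]
contact_force: [-1.3, -0.2, 0.1]
opening: 0.0852
time: 1.9
eef_pos: [0.5335, 0.1859, 0.2424]
orientation: [[-0.325, 0.946, 0.002], [0.946, 0.325, -0.004], [-0.004, 0.001, -1.0]]
contact_force: [0.6, -0.7, 0.4]
opening: 0.0856
1.95 [0.53177998 0.18985048 0.24210854] [[-3.28842129e-01  9.44384891e-01  1.79150641e-04]
 [ 9.44383928e-01  3.28842055e-01 -1.37776639e-03]
 [-1.36005402e-03 -2.83880646e-04 -9.99999035e-01]] [-0.67109385  0.2925237   0.31496545  1.81587605 -0.10164569  1.04939965
  0.01717557] [-0.01081273  0.03698644 -0.33946506]
[0.50880788 0.25666175 0.37375753] [ 0.09505226 -0.27759016 -0.95598576] [274.92823442 177.59891538]
```

View pics/w1.png

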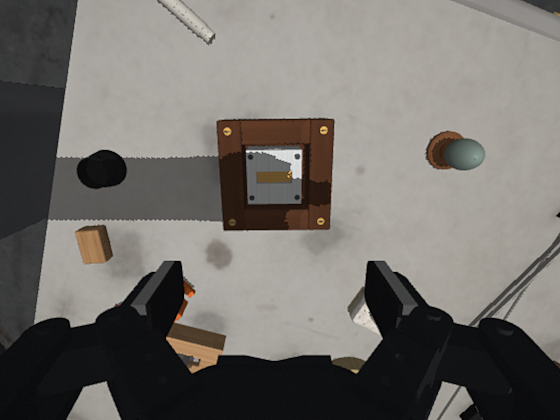

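The wrist view shows the plinth at (276,175), the socket at (275,176) and the slot in brass at (274,177), all unobstructed. I measure them now, in the same frame as the plinth.

```bash
cat >> h.py <<'E'
def rect(im,m,z,name):
    n,l,s,cc=cv2.connectedComponentsWithStats(m.astype(np.uint8)); i=1+np.argmax(s[1:,4])
    v,u=np.nonzero(l==i); pts=np.array([onz(im,x,y,z)[:2] for x,y in zip(u,v)])
    r=cv2.minAreaRect((pts*1000).astype(np.float32)); print(name,s[i],np.round(cc[i],1),"rect",np.round(r[0],1),np.round(r[1],1),round(r[2],1),"mean",np.round(pts.mean(0)*1000,1))
    return l==i
def hmap(im):
    H,W=im["depth"].shape; uu,vv=np.meshgrid(np.arange(W),np.arange(H))
    P=(np.linalg.inv(im["camera_matrix"])@np.stack([uu.ravel(),vv.ravel(),np.ones(H*W)]))*im["depth"].ravel()
    return (im["R"].T@(P-im["t"][:,None])).T.reshape(H,W,3),uu,vv
def plinth(im,x0,y0,x1,y1):
    X,uu,vv=hmap(im); z=X[:,:,2]; R=(uu>x0)&(uu<x1)&(vv>y0)&(vv<y1)
    hsv=cv2.cvtColor(im["frame"],cv2.COLOR_RGB2HSV); h,s,v=[hsv[:,:,k].astype(int) for k in range(3)]
    rect(im,R&(abs(z-.05)<.006),.05,"plinth")
    so=(R&(s<60)&(v>90)&(abs(z-.05)<.006)); 
    rect(im,so,.05,"socket")
    rect(im,R&(h>12)&(h<35)&(s>110)&(v>100)&(z<.047),.041,"slot")
    return hsv
E
python3 - <<'E'
from h import *
import pickle
a=snap("wrist"); hsv=plinth(a,200,100,350,250)
X,_,_=hmap(a)
print(np.round(X[178,255:300:2,2]*1000).astype(int)); print(np.round(X[160:200:2,275,2]*1000).astype(int))
cv2.imwrite("pics/w2.png",cv2.resize(a["frame"][110:240,210:345,::-1],None,fx=4.3,fy=4.3,interpolation=cv2.INTER_CUBIC))
print(hsv[178,250:305:3].tolist())
o=bot.get_obs();print(o["eef_pos"],o["qpos"])
E
```

```text
plinth [ 217  124  118  111 8268] [275.8 177.4] rect [531.7 193.9] [119.3 119.5] 19.6 mean [530.5 197.6]
socket [ 247  154   55   54 2306] [274.4 180.4] rect [529.7 194.4] [57.3 57.5] 19.2 mean [529.8 195.1]
slot [258 177  33   9 158] [273.9 180.7] rect [530.2 192.7] [35.2  8.9] 19.2 mean [529.9 193. ]
[48 41 41 41 41 41 42 41 40 41 41 41 43 41 43 40 41 42 42 50 49 50 51]
[50 50 51 50 50 51 49 48 49 41 42 42 42 42 50 51 49 50 50 50]
[[90, 2, 104], [90, 2, 103], [111, 18, 98], [18, 154, 104], [19, 151, 103], [19, 149, 103], [19, 149, 103], [19, 149, 103], [19, 149, 103], [19, 150, 102], [19, 150, 102], [19, 150, 102], [19, 150, 102], [19, 150, 102], [10, 6, 129], [90, 1, 187], [0, 0, 183], [15, 3, 204], [10, 153, 45]]
[0.53056322 0.19259751 0.24194111] [-0.67325137  0.29241714  0.31193754  1.81609731 -0.10235118  1.04950341
  0.01694534]
```

View pics/w2.png

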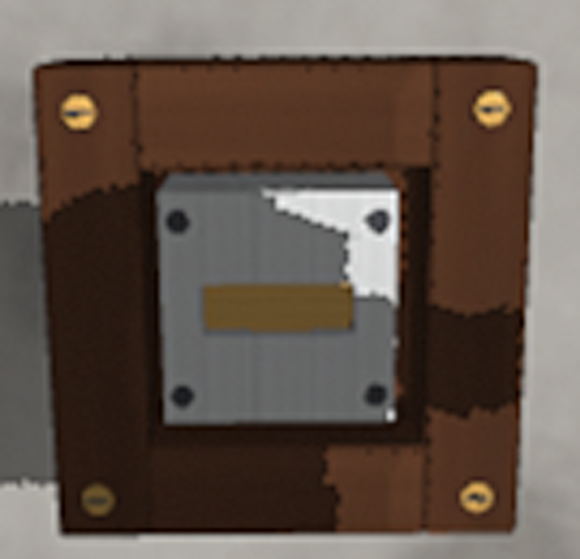

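The socket centre is at (529.7, 194.4) mm at 19.5°, about 2 mm off the plinth's centre. The top camera agrees on the plinth (531.4, 194.0). On to the post.

```bash
python3 -m crank '[[0,0,0,0,0,0.103,0],[0,0,0,0,0,0.103,0],[0,0,0,0,0,0.103,0],[-4.68,-0.66,0,0,0,0,0],[-4.68,-0.66,0,0,0,0,0],[-4.68,-0.66,0,0,0,0,0],[-4.68,-0.66,0,0,0,0,0],[-4.68,-0.66,0,0,0,0,0],[-4.68,-0.66,0,0,0,0,0],[0,0,2,0,0,0,0],[0,0,2,0,0,0,0],[0,0,0,0,0,0,0]]'
python3 -m crank '[[0,0,0,0,0,0,0],[0,0,0,0,0,0,0]]'
python3 - <<'E'
from h import *
a=snap("wrist","pics/w3.png")
X,uu,vv=hmap(a); z=X[:,:,2]
near=(abs(X[:,:,0]-.4985)<.08)&(abs(X[:,:,1]+.089)<.08)
hsv=cv2.cvtColor(a["frame"],cv2.COLOR_RGB2HSV); h,s,v=[hsv[:,:,k].astype(int) for k in range(3)]
rect(a,near&(abs(z-.03)<.006),.03,"rest")
m=rect(a,near&(abs(z-.084)<.004)&(abs(X[:,:,0]-.4985)<.03)&(abs(X[:,:,1]+.089)<.03),.084,"headtop")
print(np.median(z[m]))
o=bot.get_obs();print(o["eef_pos"],o["orientation"],proj(a,[.4985,-.089,.084]),np.degrees(np.arctan2(o["orientation"][1][1],o["orientation"][0][1])))
E
```

```text
time: 3.2
eef_pos: [0.4984, -0.0861, 0.1999]
orientation: [[-0.036, 0.999, -0.006], [0.999, 0.036, 0.001], [0.001, -0.006, -1.0]]
contact_force: [-0.8, 0.0, -0.1]
opening: 0.0855
time: 3.4
eef_pos: [0.501, -0.0871, 0.2031]
orientation: [[-0.036, 0.999, 0.001], [0.999, 0.036, 0.0], [0.0, 0.001, -1.0]]
contact_force: [0.3, 0.3, 0.7]
opening: 0.0853
rest [ 227  162   91   59 4224] [272.2 188.2] rect [498.9 -89. ] [90.1 60.5] 2.0 mean [498.8 -85.6]
headtop [259 194  26  26 606] [271.5 206.5] rect [498.5 -88.5] [21.4 22.1] 2.0 mean [498.6 -88.4]
0.0840891979626062
[ 0.50100406 -0.08734033  0.20321176] [[-3.52646941e-02  9.99376487e-01  1.74290356e-03]
 [ 9.99377991e-01  3.52643253e-02  2.41895936e-04]
 [ 1.80282793e-04  1.75034984e-03 -9.99998452e-01]] [271.43376895 207.20872985] 2.020919110295071
```

View pics/w3.png

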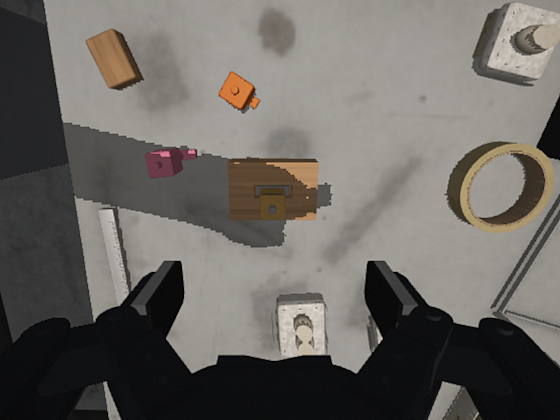

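The view confirms the brass head at (271,207) on the rest, with the pink at (165,163) and the orange at (238,90) both clear. I descend and close gently.

```bash
python3 -m crank '[[-0.14,-0.25,0,0,0,0,0],[0,0,2.6,0,0,0,0],[0,0,2.6,0,0,0,0],[0,0,2.6,0,0,0,0],[0,0,2.6,0,0,0,0],[0,0,2,0,0,0,0],[0,0,1.1,0,0,0,0],[0,0,0.6,0,0,0,0],[0,0,0,0,0,0,0],[0,0,0,0,0,0,0],[0,0,0,0,0,0,0]]' 60
python3 -m crank '[[0,0,0,0,0,0,0.4],[0,0,0,0,0,0,0.5],[0,0,0,0,0,0,0.6],[0,0,0,0,0,0,0.65],[0,0,0,0,0,0,0.7],[0,0,0,0,0,0,0.75],[0,0,0,0,0,0,0.8],[0,0,0,0,0,0,1],[0,0,0,0,0,0,1],[0,0,0,0,0,0,1]]' 60
```

```text
time: 4.55
eef_pos: [0.4985, -0.0897, 0.0622]
orientation: [[-0.034, 0.999, 0.002], [0.999, 0.034, 0.0], [0.0, 0.002, -1.0]]
contact_force: [-0.5, -0.7, -0.1]
opening: 0.0857
time: 5.55
eef_pos: [0.4982, -0.0896, 0.0615]
orientation: [[-0.034, 0.999, 0.001], [0.999, 0.034, 0.0], [-0.0, 0.001, -1.0]]
contact_force: [-0.1, -0.0, 3.8]
opening: 0.0214
```

```bash
python3 -m crank '[[0,0,-0.5,0,0,0,1],[0,0,-1,0,0,0,1],[0,0,-1.5,0,0,0,1],[0,0,-2,0,0,0,1],[0,0,-2.5,0,0,0,1],[0,0,0,0,0,0,1],[0,0,0,0,0,0,1],[0,0,0,0,0,0,1]]'
python3 - <<'E'
from h import *
o=bot.get_obs(); a=snap("wrist","pics/w4.png"); s=snap("scene")
print(o["eef_pos"],o["contact_force"],o["moment"],o["opening"])
p=proj(s,o["eef_pos"]);print("scene px",p)
u,v=p.astype(int); 
A=cv2.resize(s["frame"][max(v-45,0):v+55,u-50:u+50,::-1],(400,400),interpolation=cv2.INTER_CUBIC)
B=cv2.resize(a["frame"][150:300,195:345,::-1],(400,400),interpolation=cv2.INTER_CUBIC)
cv2.imwrite("pics/lift.png",np.hstack([A,B]))
print("wrist proj grip",proj(a,o["eef_pos"]+np.array([0,0,.0235])),"foot",proj(a,o["eef_pos"]-np.array([0,0,.0455])))
E
```

```text
time: 6.35
eef_pos: [0.4965, -0.0893, 0.1354]
orientation: [[-0.034, 0.999, -0.003], [0.999, 0.034, 0.0], [0.001, -0.003, -1.0]]
contact_force: [-0.7, 0.2, -1.6]
opening: 0.0211
[ 0.4964636  -0.08929809  0.13536049] [-0.69441974  0.22980003 -1.58153575] [-0.0186948  -0.0169585   0.06773175] 0.021096158078909796
scene px [276.75380371 213.3910457 ]
wrist proj grip [275.2075938  305.33152644] foot [275.14633189 239.04464033]
```

View pics/lift.png

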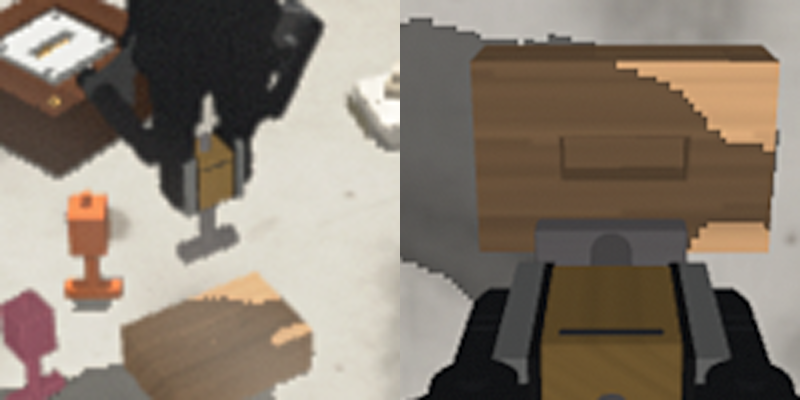

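The post hangs upright in the hand, with the bar at crop (612,240) and the pocket empty. Next I measure the foot's offset in the hand using the same wrist camera that measured the slot.

```bash
cat >> h.py <<'E'
def foot(im,o):
    # bar seen against the wood/floor: grey pixels by depth, in the tool frame
    T=np.array(o["orientation"]);p=np.array(o["eef_pos"])
    X,uu,vv=hmap(im); L=(X-p)@T
    m=(L[:,:,2]>.030)&(L[:,:,2]<.052)&(abs(L[:,:,0])<.02)&(abs(L[:,:,1])<.03)&(im["depth"]>0)
    v,u=np.nonzero(m); print("px",u.min(),u.max(),v.min(),v.max(),"tool z range",L[m][:,2].min(),L[m][:,2].max())
    q=[]
    for x,y in ((u.min()-.5,v.min()),(u.max()+.5,v.min()),(u.mean(),v.min()-.5)):
        c,d=ray(im,x,y); c=(c-p)@T; d=d@T; q.append(c+d*(.0455-c[2])/d[2])
    q=np.array(q)*1000; print("foot in tool: y",(q[0,1]+q[1,1])/2,"width",q[1,1]-q[0,1],"x",q[2,0]-5)
    t=m&(L[:,:,2]<.0395)
    print("top face x range",L[t][:,0].min()*1000,L[t][:,0].max()*1000,"side face max x",np.median(L[m&(L[:,:,2]>.040)][:,0])*1000)
E
python3 - <<'E'
from h import *
a=snap("wrist");o=bot.get_obs();foot(a,o);print(o["eef_pos"])
E
```

```text
px 245 302 233 249 tool z range 0.030111417278392824 0.044130705431618185
foot in tool: y -1.0895858525836335 width 35.57073887567428 x -0.5916983008425838
top face x range -3.5695677267096233 5.751750452103566 side face max x 4.974461861800293
[ 0.49690971 -0.08947466  0.13533511]
```

```bash
python3 -m crank '[[0,0,-0.5,0,0,-0.1024,1],[0,0,0,0,0,-0.1024,1],[0,0,0,0,0,-0.1024,1],[2,0.98,0,0,0,0,1],[3.666,1.8,0,0,0,0,1],[3.666,1.8,0,0,0,0,1],[3.666,1.8,0,0,0,0,1],[3.666,1.8,0,0,0,0,1],[3.666,1.8,0,0,0,0,1],[3.33,1.61,0,0,0,0,1],[2,1,0,0,0,0,1],[0,0,0,0,0,0,1]]'
python3 -m crank '[[0,0,1,0,0,0,1],[0,0,0.8,0,0,0,1],[0,0,0,0,0,0,1],[0,0,0,0,0,0,1],[0,0,0,0,0,0,1]]'
python3 - <<'E'
from h import *
a=snap("wrist","pics/w5.png");o=bot.get_obs();foot(a,o)
print(o["eef_pos"],o["contact_force"],np.degrees(np.arctan2(o["orientation"][1][1],o["orientation"][0][1])))
cv2.imwrite("pics/w5.png",cv2.resize(a["frame"][130:330,150:400,::-1],(750,600),interpolation=cv2.INTER_CUBIC))
T=np.array(o["orientation"]);p=np.array(o["eef_pos"])
print("tool->plinth ctr", (np.array([.5315,.194,.05])-p)@T*1000,"socket",(np.array([.5297,.1944,.05])-p)@T*1000)
E
```

```text
time: 7.7
eef_pos: [0.5301, 0.1991, 0.1403]
orientation: [[-0.341, 0.94, -0.001], [0.94, 0.341, 0.001], [0.002, -0.001, -1.0]]
contact_force: [-1.4, 0.4, -2.1]
opening: 0.0212
time: 8.2
eef_pos: [0.531, 0.1936, 0.1235]
orientation: [[-0.333, 0.943, 0.0], [0.943, 0.333, 0.0], [-0.0, 0.0, -1.0]]
contact_force: [1.0, 0.2, -1.6]
opening: 0.0213
px 245 302 233 249 tool z range 0.03000662477092013 0.0445743413479336
foot in tool: y -0.8575119956721853 width 35.562561296947365 x -0.6954226079059724
top face x range -3.597666502316688 5.463200618926429 side face max x 4.858931558592259
[0.53095633 0.19389217 0.1235672 ] [-0.0646012   0.8189639  -1.59628736] 19.47462299084129
tool->plinth ctr [-0.08565009  0.50783622 73.56748312] socket [ 0.89156645 -1.05582845 73.56669902]
```

View pics/w5.png

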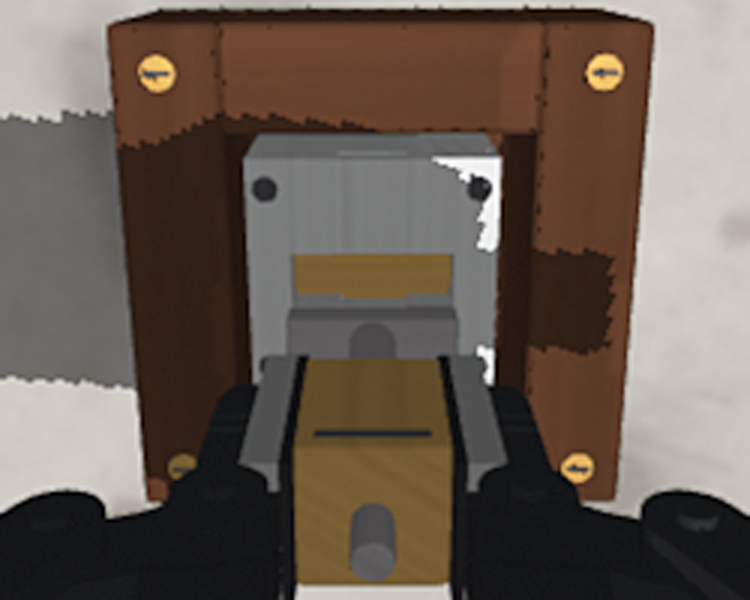

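The foot is at crop (373,325) and the visible slot strip spans crop columns 294–452 from row 255. I compute the slot's rim from the same view.

```bash
cat >> h.py <<'E'
def slot(im,o):
    T=np.array(o["orientation"]);p=np.array(o["eef_pos"])
    hsv=cv2.cvtColor(im["frame"],cv2.COLOR_RGB2HSV).astype(int); X,uu,vv=hmap(im)
    m=(hsv[:,:,0]>12)&(hsv[:,:,0]<35)&(hsv[:,:,1]>110)&(X[:,:,2]>.034)&(X[:,:,2]<.046)
    m&=(np.linalg.norm(X[:,:,:2]-[.53,.194],axis=2)<.027)
    n,l,s,_=cv2.connectedComponentsWithStats(m.astype(np.uint8)); i=1+np.argmax(s[1:,4]); x,y,w,h,_=s[i]
    print("slot px",s[i])
    for z in(.05,.042):
        f=lambda u,v:((onz(im,u,v,z)-p)@T)*1000
        A=f(x-.5,y+h/2);B=f(x+w-.5,y+h/2);C=f(x+w/2,y-.5)
        print("z",z,"slot tool y",(A[1]+B[1])/2,"len",B[1]-A[1],"x",C[0]-6.5)
E
python3 - <<'E'
from h import *
a=snap("wrist");o=bot.get_obs();foot(a,o);slot(a,o);print(o["eef_pos"])
E
```

```text
px 245 301 233 249 tool z range 0.03000730565210367 0.04438505425661904
foot in tool: y -1.098640471755857 width 34.96084571263615 x -0.7017790597320062
top face x range -3.548636561290214 5.504679162009175 side face max x 4.842701987240793
slot px [248 215  52  14 678]
z 0.05 slot tool y -0.8525075663877626 len 36.56062433983978 x 0.14991450273392726
z 0.042 slot tool y -0.8720205676981063 len 37.98552675178297 x -2.4815106933537026
[0.53095191 0.19410175 0.12365293]
```

The slot relative to the foot is about +0.7 mm along tool x and +0.2 mm along tool y, against a clearance of ±1.5 and ±2 mm. I correct and descend gently to just inside the slot.

```bash
python3 -m crank '[[0.07,0.02,0.8,0,0,0,1],[0,0,0.8,0,0,0,1],[0,0,0.5,0,0,0,1],[0,0,0.3,0,0,0,1],[0,0,0.2,0,0,0,1],[0,0,0.2,0,0,0,1],[0,0,0.15,0,0,0,1],[0,0,0.15,0,0,0,1],[0,0,0.15,0,0,0,1],[0,0,0.15,0,0,0,1],[0,0,0,0,0,0,1],[0,0,0,0,0,0,1]]'
```

```text
time: 9.5
eef_pos: [0.5306, 0.1951, 0.0893]
orientation: [[-0.334, 0.942, 0.0], [0.942, 0.334, 0.0], [0.0, 0.0, -1.0]]
contact_force: [-0.5, -0.0, -1.7]
opening: 0.0215
```

The foot is 6 mm inside the slot with no contact force. I press against the spring to about 19.5 mm.

```bash
python3 -m crank '[[0,0,0.2,0,0,0,1],[0,0,0.2,0,0,0,1],[0,0,0.2,0,0,0,1],[0,0,0.2,0,0,0,1],[0,0,0.2,0,0,0,1],[0,0,0.15,0,0,0,1],[0,0,0.15,0,0,0,1],[0,0,0,0,0,0,1],[0,0,0,0,0,0,1]]' 80
```

```text
time: 10.4
eef_pos: [0.5309, 0.1952, 0.0768]
orientation: [[-0.334, 0.942, 0.0], [0.942, 0.334, 0.001], [0.0, 0.001, -1.0]]
contact_force: [-1.7, -0.2, 6.3]
opening: 0.0209
```

```bash
python3 -m crank '[[0,0,0.07,0,0,0,1],[0,0,0,0,0,0.1,1],[0,0,0,0,0,0.1,1],[0,0,0,0,0,0.1,1],[0,0,0,0,0,0.1,1],[0,0,0,0,0,0.1,1],[0,0,0,0,0,0,1]]'
python3 -c "
from h import *
o=bot.get_obs();print(o['contact_force'],o['moment'],o['qpos'])"
```

```text
time: 11.1
eef_pos: [0.532, 0.1954, 0.0765]
orientation: [[0.16, 0.987, 0.003], [0.987, -0.16, 0.001], [0.001, 0.003, -1.0]]
contact_force: [-0.3, -0.7, 6.4]
opening: 0.0207
[-0.30213026 -0.7265626   6.37550543] [-0.04546324  0.10545044 -0.04732535] [-0.75462199  0.52149421  0.43295547  1.96369284 -0.32189322  0.72010971
 -0.28933427]
```

```bash
python3 -m crank '[[0,0,0,0,0,0.107,1],[0,0,0,0,0,0.107,1],[0,0,0,0,0,0.107,1],[0,0,0,0,0,0.107,1],[0,0,0,0,0,0.107,1],[0,0,0,0,0,0.107,1],[0,0,0,0,0,0.107,1],[0,0,0,0,0,0.107,1],[0,0,0,0,0,0.107,1],[0,0,0,0,0,0.107,1],[0,0,0,0,0,0,1],[0,0,0,0,0,0,1]]'
python3 -c "
from h import *
o=bot.get_obs();print(o['contact_force'],o['moment'],o['qpos'],np.degrees(np.arctan2(o['orientation'][1][1],o['orientation'][0][1])))"
```

```text
time: 12.3
eef_pos: [0.5322, 0.1953, 0.0765]
orientation: [[0.942, 0.335, 0.003], [0.335, -0.942, 0.001], [0.003, 0.001, -1.0]]
contact_force: [0.3, 0.2, 7.1]
opening: 0.0207
[0.30829368 0.19876092 7.12714964] [-0.08759072 -0.05179536 -0.07668996] [-0.95463637  0.59044198  0.71841434  1.97431214 -0.54993471  0.7755381
 -1.14464913] -70.43752923238534
```

The turn was free and reached 89.9°. I let it rise slowly into the groove.

```bash
python3 -m crank '[[0,0,-0.1,0,0,0,1],[0,0,-0.1,0,0,0,1],[0,0,-0.1,0,0,0,1],[0,0,-0.1,0,0,0,1],[0,0,-0.1,0,0,0,1],[0,0,-0.1,0,0,0,1],[0,0,0,0,0,0,1],[0,0,0,0,0,0,1],[0,0,0,0,0,0,1]]'
python3 - <<'E'
from h import *
o=bot.get_obs();print(o['contact_force'],o['moment'],o['eef_pos'])
w=snap("wrist");s=snap("scene");p=proj(s,o["eef_pos"]).astype(int)
A=cv2.resize(s["frame"][p[1]-45:p[1]+55,p[0]-50:p[0]+50,::-1],(400,400),interpolation=cv2.INTER_CUBIC)
B=cv2.resize(w["frame"][150:300,195:345,::-1],(400,400),interpolation=cv2.INTER_CUBIC)
cv2.imwrite("pics/lock.png",np.hstack([A,B]))
E
```

```text
time: 13.2
eef_pos: [0.5312, 0.1951, 0.0818]
orientation: [[0.942, 0.335, 0.001], [0.335, -0.942, 0.0], [0.001, 0.0, -1.0]]
contact_force: [2.3, 0.0, 4.0]
opening: 0.0206
[2.2696967  0.01567136 4.00710267] [ 0.0444375  -0.84818255 -0.0371565 ] [0.53120752 0.19513385 0.08180197]
```

View pics/lock.png

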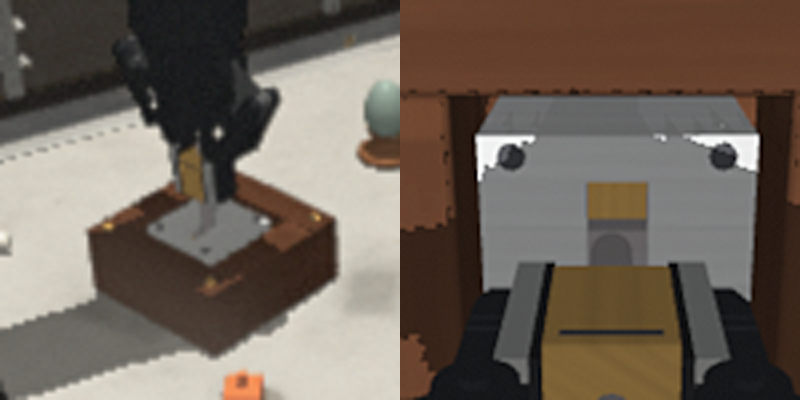

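```bash
python3 -m crank '[[0,0,0,0,0,0,1],[0,0,0,0,0,0,1],[0,0,0,0,0,0,1]]'
python3 -c "
from h import *
o=bot.get_obs();print(o['contact_force'],o['moment'],o['eef_pos'])"
```

```text
time: 13.6
eef_pos: [0.5307, 0.1951, 0.0816]
orientation: [[0.942, 0.335, 0.0], [0.335, -0.942, 0.0], [0.0, -0.0, -1.0]]
contact_force: [2.5, 1.1, 3.6]
opening: 0.0212
[2.45013467 1.13521882 3.63880107] [ 0.08748817 -0.88704091  0.03612638] [0.53065907 0.19506486 0.08160241]
```

A lateral force of 2.7 N toward plinth +x shows light side contact. I relieve it by shifting 1 mm along tool +x, which is plinth +x here.

```bash
python3 -m crank '[[0.05,0,0,0,0,0,1],[0.05,0,0,0,0,0,1],[0,0,0,0,0,0,1],[0,0,0,0,0,0,1],[0,0,0,0,0,0,1]]'
python3 - <<'E'
from h import *
o=bot.get_obs();print(o['contact_force'],o['moment'],o['eef_pos'])
a=snap("wrist");T=np.array(o["orientation"]);p=np.array(o["eef_pos"])
X,uu,vv=hmap(a);L=(X-p)@T*1000
for v in range(212,252,2): print(v,np.round(L[v,274],1),a["frame"][v,274])
E
```

```text
time: 14.1
eef_pos: [0.5309, 0.1952, 0.0813]
orientation: [[0.942, 0.335, -0.001], [0.335, -0.942, -0.0], [-0.001, -0.0, -1.0]]
contact_force: [0.6, -0.4, 4.5]
opening: 0.021
[ 0.56023622 -0.39367654  4.50931618] [-0.14230215 -0.29527418  0.00619268] [0.53094045 0.19519274 0.08134406]
212 [21.1 -0.6 31.4] [130 130 130]
214 [20.4 -0.6 30.2] [130 131 132]
216 [19.1 -0.6 30.7] [128 130 133]
218 [13.2 -0.6 44.4] [124 103  73]
220 [11.6 -0.6 45.1] [125  97  54]
222 [10.3 -0.6 45.3] [126  98  56]
224 [ 8.9 -0.6 45.5] [125  97  55]
226 [ 7.7 -0.6 45.3] [125  98  55]
228 [ 5.8 -0.6 46.9] [125  98  55]
230 [ 5.  -0.6 45.7] [127  99  55]
232 [ 3.6 -0.6 45.9] [100  85  68]
234 [ 4.  -0.6 41.5] [79 77 79]
236 [ 3.5 -0.6 39.5] [87 85 86]
238 [ 3.7 -0.6 36. ] [79 76 77]
240 [ 3.2 -0.6 34.2] [80 77 78]
242 [ 3.3 -0.6 31.1] [80 78 79]
244 [ 3.5 -0.6 27.8] [79 77 77]
246 [ 3.4 -0.6 25.2] [80 78 78]
248 [ 3.6 -0.6 22.3] [77 76 80]
250 [10.2 -0.6  5.5] [105  81  41]
```

The side force is relieved. I raise the last bit to the groove's ceiling and check it.

```bash
python3 -m crank '[[0,0,-0.05,0,0,0,1],[0,0,-0.05,0,0,0,1],[0,0,0,0,0,0,1],[0,0,0,0,0,0,1],[0,0,0,0,0,0,1]]'
python3 -c "
from h import *
o=bot.get_obs();print(o['contact_force'],o['moment'],o['eef_pos'])"
```

```text
time: 14.65
eef_pos: [0.531, 0.1953, 0.0824]
orientation: [[0.942, 0.335, -0.001], [0.335, -0.942, -0.0], [-0.001, -0.0, -1.0]]
contact_force: [-0.3, -1.0, 4.1]
opening: 0.0213
[-0.32260976 -1.02807261  4.07924485] [-0.40489253  0.0476947  -0.01390857] [0.53104401 0.19526784 0.0824165 ]
```

```bash
python3 -m crank '[[0,0,0,0,0,0,0.7],[0,0,0,0,0,0,0.6],[0,0,0,0,0,0,0.5],[0,0,0,0,0,0,0.4],[0,0,0,0,0,0,0.2],[0,0,0,0,0,0,0],[0,0,0,0,0,0,0],[0,0,0,0,0,0,0]]' 20
python3 -m crank '[[0,0,-0.5,0,0,0,0],[0,0,-1.5,0,0,0,0],[0,0,-3,0,0,0,0],[0,0,-4,0,0,0,0],[0,0,-4,0,0,0,0],[0,0,-3,0,0,0,0],[0,0,0,0,0,0,0],[0,0,0,0,0,0,0],[0,0,0,0,0,0,0]]'
python3 - <<'E'
from h import *
o=bot.get_obs();print(o['contact_force'],o['eef_pos'],o['time'])
w=snap("wrist");s=snap("scene");p=proj(s,[.531,.195,.09]).astype(int)
A=cv2.resize(s["frame"][p[1]-45:p[1]+55,p[0]-50:p[0]+50,::-1],(400,400),interpolation=cv2.INTER_CUBIC)
q=proj(w,[.531,.195,.07]).astype(int)
B=cv2.resize(w["frame"][max(q[1]-75,0):q[1]+75,q[0]-75:q[0]+75,::-1],(400,400),interpolation=cv2.INTER_CUBIC)
cv2.imwrite("pics/final.png",np.hstack([A,B]))
X,uu,vv=hmap(w);near=np.linalg.norm(X[:,:,:2]-[.531,.195],axis=2)<.03
z=X[:,:,2]
m=rect(w,near&(z>.095)&(z<.112),.105,"headtop");print(np.median(z[m]))
E
```

```text
time: 15.45
eef_pos: [0.5316, 0.1954, 0.0826]
orientation: [[0.942, 0.335, 0.0], [0.335, -0.942, 0.0], [0.0, -0.0, -1.0]]
contact_force: [-0.4, -0.2, 0.0]
opening: 0.0853
time: 16.35
eef_pos: [0.5308, 0.1953, 0.242]
orientation: [[0.942, 0.335, -0.002], [0.335, -0.942, -0.0], [-0.002, -0.0, -1.0]]
contact_force: [0.0, 0.4, -0.1]
opening: 0.0854
[ 0.01032334  0.44456696 -0.08463295] [0.53077665 0.19529173 0.24199781] 16.35
headtop [262 185  24  26 578] [273.5 197.4] rect [531.  196.5] [23.3 20.9] 19.6 mean [531.2 196.5]
0.10500947647744792
```

View pics/final.png

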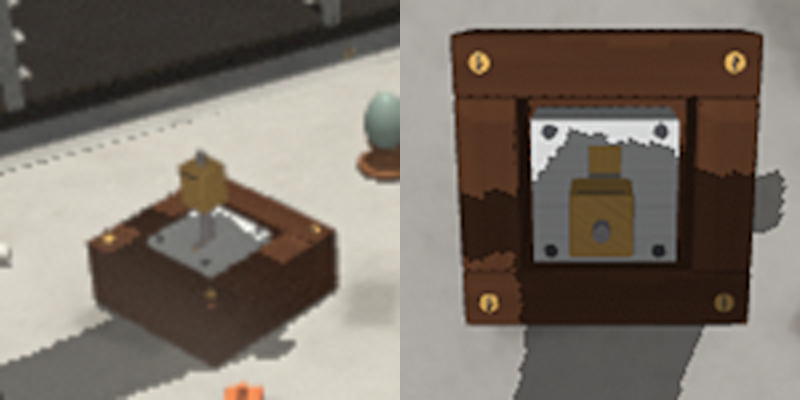

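The post stands upright at scene-crop (203,185). Its head top is at 105.0 mm, exactly the locked level (37+68), and it is square to the plinth at 19.6°. I hand in.

```bash
python3 -c "
from h import *
b0=__import__('pickle').load(open('i0.pkl','rb'))[1];b=get_image('top')
for u,v in((271,156),(386,180),(384,222),(193,158),(289,246),(311,269)): print(cv2.absdiff(b['frame'],b0['frame'])[v-8:v+8,u-8:u+8].mean().round(1),end=' ')
bot.job_done()"
```

```text
12.6 11.5 12.7 7.1 10.5 11.2 the job is handed in; nothing more can be done
```

The brass-headed post is out of its rest and standing locked in the socket, and the job was handed in at about 16.5 s of the 67 s allowed. It went through the slot, was pressed about 19 mm down against the spring, turned 89.9° clockwise, let up into the groove and released.

**Last checks**
- **Lock:** the head top measured 105.0 mm, which is the locked level. The head is square to the plinth at 19.6°, looks upright in the view, and the gripper is clear with no contact force.
- **Forces:** the highest reading I took was about 7 N. While the post was rising I saw a side force of about 2.7 N, which I relieved with a 1 mm shift before releasing.
- **Head centre:** it read (531.0, 196.5) mm, against the hand's (531, 195.3) mm and the socket's estimated (529.7, 194.4) mm. That is 1 to 2.5 mm of disagreement; the camera calibration is good to about 2 mm.
- **Bystanders:** the last before/after comparison of the specimen boxes, egg stand and look-alikes was inconclusive. Average pixel differences were 7 to 13 everywhere, perhaps from shadow or image noise. I did not look at those pictures, but no path was planned near the specimens and I saw no unexplained contact.

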